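# Turn the spice stand to bring the mill to the gap

### The arm

A 6-joint arm with a two-finger parallel gripper is mounted at the origin on a cart in front of the work surface, level with it; the furniture and walls round the work are solid. World frame = base frame: x ahead of the robot, y to its left, z up, the work surface at z = 0. Lengths are in m, angles in rad, forces in N, time in s.
With the tool pointing down it reaches from about 0.425 to 0.95 m from the base axis. Payload 3.5 kg.
Tool frame: the origin (TCP) lies at the very end of the fingers, on their centre line; the grasp point (between the pads) lies 19 mm behind it; z points along the fingers, y is the direction in which the jaws open and shut (so a half turn about z gives the same grasp; the last joint's range is limited). The gripper opens to 85 mm and grips with 20 to 120 N. Pads are 22 mm wide; open, the fingers measure 114 mm over their backs; the gripper's body (76 mm by 85 mm) begins 54 mm behind the grasp point. The pads swing forward as they close: fully open they stand 13 mm farther back than shut.
Start: joints at [0.976, 0.286, 1.577, -0, 1.279, -0.15], TCP at [0.29, 0.609, 0.231] pointing down, gripper open.
Joint ranges: [-2.77, 2.77], [-0.9, 2.22], [0.21, 2.48], [-1.53, 4.67], [0.24, 2.81], [-2.84, 2.84]. Speed limits (rad/s): [2.79, 2.79, 3.14, 3.14, 3.14, 3.14].

### API

Orientations are given as a unit quaternion [x, y, z, w].
In Python, from plant import ctrl, eyes, ticket gives the robot as it stands.
- The arm moves only by the tool send_rows, never from a script. Its arguments are lists of equal length, an entry for each row: "translation": the shift along the tool's x, y, z in units of 30 mm (1.0 is 30 mm), a list of three; "rotation": the turn, a rotation vector about the tool's x, y, z in units of 5 degrees (1.0 is 5 degrees), a list of three; "grip": the finger opening in mm, from 0 to 85.4. A call has 1 to 5 rows; each row shifts and turns the commanded pose from where the row before left it, along the tool's axes as they then stand; what a row does not reach is not made up. A row lasts 1/8 s, in which the tool goes at most 62.5 mm and 10.7 degrees, less where a joint would pass 70% of its speed; a pose out of reach is approached as far as the arm can. A call is refused whole if a number of a shift passes 1 or a number of a turn 1, either way. A call with a gripper value outside its range is refused whole. The fingers move at their own pace and stop on an object; "squeeze" is the grip in N (left out, the last holds). Time passes only in rows, so rows that do not move let the fingers close. It gives the time, the measured TCP pose, the force and the opening at its end, in the units of the state.
- ctrl.get_state(): the state, without advancing time (a new reading comes with each control period).
- eyes.read_camera(name): name is "side" or "top"; returns a dict with "image" (420x560x3 uint8, blue, green, red), "mtx" (3x3 intrinsics, pixels), "dist_coeffs" ([k1, k2, p1, p2, k3] as OpenCV has them; the pictures are not rectified), "xyz" and "orientation" of the camera in the world. Camera axes: x right, y down, z forward; pixel columns grow to the right and rows downward; lengths in m; the calibration is good to about 2 mm. A picture is of the moment at which its call begins. There is no depth.
- ticket.sign_off(): hands the job in, once; it reports no verdict.
The state is a dict: "time": time; "qpos": joint angles; "dq": joint speeds; "joint_efforts": joint torques, N m; "eef_pos": TCP position; "tcp_rot": TCP orientation; "contact_force": force on the tool from outside, world axes, zero at the start; "wrist_torque": the same for the moment, N m; "opening": opening from 0.0 (shut) to 1.0 (fully open).
Only numpy, scipy, OpenCV 4.12 (cv2) and the standard library are available. Lean on these libraries where they do the work, as an engineer would, in place of code of your own. Each camera call takes 0.05 s, during which the arm holds its last target. There are 200 camera calls.

### The job

Turn the revolving spice stand, by gently pushing an arm of the cross-shaped handle on top of it with a fingertip, until the small mill with the domed grey head stands in the middle of the gap in the wire rail, ready to be taken out there. Do not grip or lift anything, and do not touch the tray or the things standing on it; leave everything standing and everything round the stand where it is, and finish clear of the stand.

Things in the scene. Friction and masses are not known exactly. Their poses are not given: they have to be found in the camera images.
- stand: Fixed round dark wooden base of the revolving stand, 290 mm across, 12 mm high; origin: centre of its underside, on the turning axis. A steel wire rail (top 53 mm above the worktop, 138 mm from the axis) runs round its edge except for a gap of 80 degrees centred on the base's own -x direction. Place and yaw vary; the gap faces the robot within about 40 degrees.
- gap (a point): Point on the tray's floor level (24 mm above the worktop), 83 mm from the axis, in the direction of the middle of the rail's gap: where the mill has to stand. Does not turn with the tray. (A wall shelf overhangs the back of the worktop, just beyond the stand and roughly half a metre up: keep the wrist clear of it.)
- cross: Handle on top of the stand: a steel hub (38 mm across, its top 185 mm above the worktop) with four level arms at right angles along its own +x, -x, +y, -y: 10 mm thick rods that end in 18 mm black balls, 96 mm from the axis to the end. Origin: on the turning axis, at the arms' centre line, 170 mm above the worktop. Below the arms it is free down to the things on the tray (130 mm).
- rotor (a joint): Turn of cross and tray together about the vertical axis, rad, 0 at the start, growing counterclockwise seen from above; turns either way, nearly two turns from the start. Damped: takes 0.12 N m plus 0.35 N m per rad/s (at an arm about 3 N at a slow 0.3 rad/s, 7 N at 1 rad/s); it stops at once and stays where it is left.
- tray: Round wooden tray that turns with the cross, 248 mm across, floor 24 mm above the worktop, a 24 mm column in the middle. Origin: on the axis, 14 mm above the worktop. Four low wooden cups on it (52 mm wide inside, rims 52 mm above the worktop), one thing in each, each centred 83 mm from the axis, midway in direction between two arms of the cross.
- mill: The mill to bring to the gap: waisted, 44 mm across, 90 mm high, with a domed grey head. Stands loose in one cup of the tray (which cup varies), its centre about 83 mm from the stand's axis. Origin: centre of its underside, 24 mm above the worktop; its z axis points up.
- jar_a: One of three spice jars of the same size, straight red cap, 45 mm across, 106 mm high. Stands loose in one cup of the tray (which cup varies), its centre about 83 mm from the stand's axis. Origin: centre of its underside, 24 mm above the worktop; its z axis points up.
- jar_b: One of three spice jars of the same size, straight red cap, 45 mm across, 106 mm high. Stands loose in one cup of the tray (which cup varies), its centre about 83 mm from the stand's axis. Origin: centre of its underside, 24 mm above the worktop; its z axis points up.
- jar_c: One of three spice jars of the same size, straight red cap, 45 mm across, 106 mm high. Stands loose in one cup of the tray (which cup varies), its centre about 83 mm from the stand's axis. Origin: centre of its underside, 24 mm above the worktop; its z axis points up.
- candle: Tea light, 38 mm across, 15 mm high, loose on the worktop to the right of the stand. Origin: centre of its underside. To be left alone.
- squat_tin: Low food tin, 75 mm across, 58 mm high, loose on the worktop behind the stand and to its right. Origin: centre of its underside. To be left alone.
Not all that is in view belongs to the job. Leave any green or orange look-alike of the jar_b alone.

How it is judged:
By the outcome, as a careful person would: the job done as asked, in the order asked, and still so for the second after the job is handed in, with the robot touching nothing.
It also fails if it takes over 48 s, if anything falls off the work surface, if the arm or the gripper's body presses on something with over 40 N, if the wrist force passes 120 N, or if a joint passes its speed limit or range.

## Working session

There is one attempt and no reset: what is moved stays moved. The work goes in short steps, Python scripts to look and compute and a tool call to move; the robot and the scene stay as the last step left them, time stands still between calls to the robot, and variables do not carry over. Pictures are saved under pics/ and viewed, about 8 in all and at most 12, crops included, and the job is handed in when it is done.

Besides the shell and the picture viewer there is one more tool, called after "Call:" by a JSON object that holds its "fn" and its "kwargs", one argument or row to a line. send_rows: Moves the arm, as the interface text tells. Its arguments: {"type":"object","properties":{"translation":{"type":"array"},"rotation":{"type":"array"},"grip":{"type":"array"},"squeeze":{"type":"number"}},"required":["translation","rotation","grip"]}

```bash
mkdir -p pics; ls
python3 - <<'E'
from plant import ctrl, eyes
import cv2
print(ctrl.get_state())
for n in("top","side"):
    c=eyes.read_camera(n); cv2.imwrite(f"pics/{n}0.png",c["image"]); print(n,c["mtx"],c["dist_coeffs"],c["xyz"],c["orientation"])
E
```

```text
pics
{'time': 0.0, 'qpos': array([ 9.75980545e-01,  2.87171219e-01,  1.57822791e+00,  7.81517010e-06,
        1.27859288e+00, -1.50010615e-01]), 'dq': array([-0.00062854,  0.00089804,  0.00066535,  0.0005952 , -0.00138031,
       -0.00040893]), 'joint_efforts': array([ 3.68556484e-04, -4.05988812e+01, -2.92620510e+01, -2.88636886e-05,
        5.82474255e-03,  2.80712136e-06]), 'eef_pos': array([0.29003482, 0.60876229, 0.22991592]), 'tcp_rot': array([ 2.20574610e-01,  9.75369367e-01, -1.11608057e-03, -4.40003824e-04]), 'contact_force': array([ 0.10605496, -0.75514498, -0.30959559]), 'wrist_torque': array([-0.01480295,  0.0109576 ,  0.0515008 ]), 'opening': 1.0019913663329711}
top [[473.60928727   0.         284.70036581]
 [  0.         473.60928727 209.57974619]
 [  0.           0.           1.        ]] [-0.08108015  0.          0.          0.          0.        ] [0.34015157 0.18033853 1.10268998] [-0.69627514  0.71153445 -0.07469131  0.05780021]
side [[436.49376164   0.         278.80391337]
 [  0.         436.49376164 203.25413211]
 [  0.           0.           1.        ]] [-0.14306362  0.          0.          0.          0.        ] [0.46632545 1.06937083 0.5474396 ] [-0.01365189  0.84639902 -0.53200491  0.01982687]
```

View pics/top0.png

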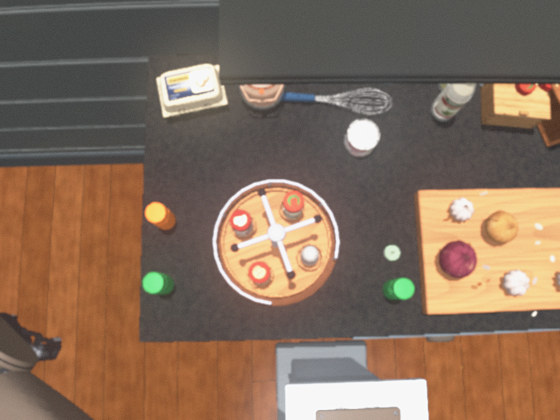

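View pics/side0.png

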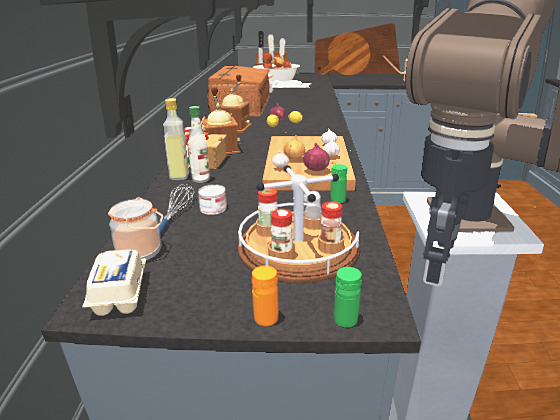

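The top view shows the cross hub at about (277,233) and its ball tips at (262,192), (318,219), (290,275) and (234,247). The mill's grey head is at (310,257). The rail is open at the lower right, between about (270,302) and (338,250). The side view shows the same stand with the arm clear of it.

```bash
cat > h.py <<'E'
import numpy as np, cv2
from scipy.spatial.transform import Rotation as R
from plant import ctrl, eyes
def cast(c,px,z):
    u=cv2.undistortPoints(np.array(px,float).reshape(-1,1,2),c["mtx"],c["dist_coeffs"])[:,0]
    d=R.from_quat(c["orientation"]).apply(np.c_[u,np.ones(len(u))]); o=np.array(c["xyz"])
    z=np.broadcast_to(z,len(u))
    return o+d*((z-o[2])/d[:,2])[:,None]
def proj(c,p):
    r=R.from_quat(c["orientation"]).inv()
    return cv2.projectPoints(np.array(p,float).reshape(-1,1,3),r.as_rotvec(),-r.apply(c["xyz"]),c["mtx"],c["dist_coeffs"])[0][:,0]
def rays(c,px):
    u=cv2.undistortPoints(np.array(px,float).reshape(-1,1,2),c["mtx"],c["dist_coeffs"])[:,0]
    d=R.from_quat(c["orientation"]).apply(np.c_[u,np.ones(len(u))]); return d/np.linalg.norm(d,axis=1)[:,None]
def tri(c1,p1,c2,p2):
    a=rays(c1,[p1])[0];b=rays(c2,[p2])[0];A=np.eye(3)-np.outer(a,a);B=np.eye(3)-np.outer(b,b)
    return np.linalg.solve(A+B,A@c1["xyz"]+B@c2["xyz"])
E
python3 - <<'E'
from h import *
t=eyes.read_camera("top"); s=eyes.read_camera("side")
im=t["image"]
print("rough",cast(t,[[262,192],[318,219],[290,275],[234,247]],.17).round(3), cast(t,[[277,233]],.185).round(3), cast(t,[[310,255]],.114).round(3))
cv2.imwrite("pics/topc.png",cv2.resize(im[165:315,200:350],(600,600),interpolation=cv2.INTER_CUBIC))
cv2.imwrite("pics/sidec.png",cv2.resize(s["image"][160:285,225:375],(720,600),interpolation=cv2.INTER_CUBIC))
E
```

```text
rough [[0.554 0.201 0.17 ]
 [0.497 0.09  0.17 ]
 [0.387 0.149 0.17 ]
 [0.444 0.258 0.17 ]] [[0.468 0.172 0.185]] [[0.43  0.104 0.114]]
```

View pics/topc.png

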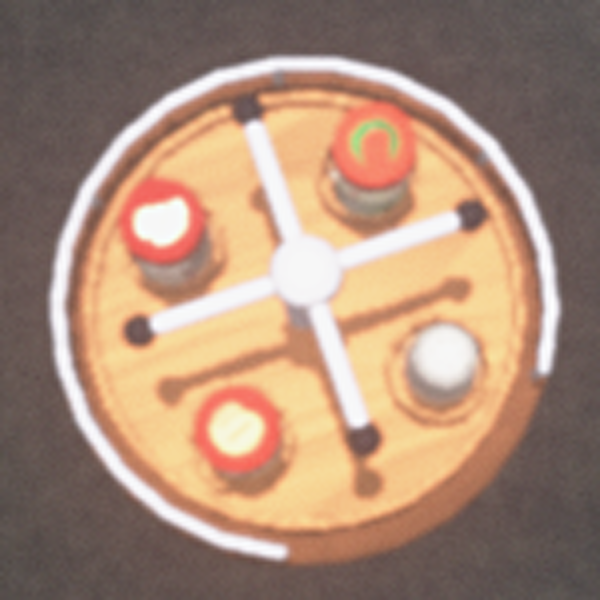

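View pics/sidec.png

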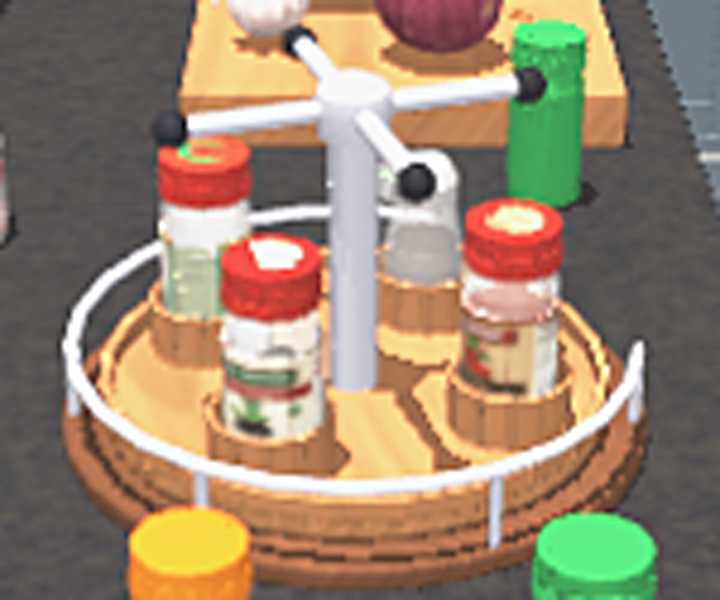

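The top crop shows the rail ends at crop (287,552) and (543,372), with the mill head at (443,358). It sits slightly counterclockwise of the gap's middle. All four ball tips are visible in both crops, so I can triangulate them.

Run:
```python
from h import *
from scipy.optimize import least_squares
t=eyes.read_camera("top"); s=eyes.read_camera("side")
T=lambda p:(np.array(p)+.5)/4-.5+[200,165]
S=lambda p:(np.array(p)+.5)/4.8-.5+[225,160]
tb=[T(p) for p in[(247,108),(471,214),(364,437),(139,330)]]
sb=[S(p) for p in[(172,129),(299,41),(530,84),(416,182)]]
B=np.array([tri(t,a,s,b) for a,b in zip(tb,sb)]);print(B.round(4))
print("top@.17",cast(t,tb,.17).round(4))
C=cast(t,tb,.17)
ax=C.mean(0);print("axis by balls",ax,B.mean(0), np.linalg.norm(C-ax,axis=1))
ang=np.degrees(np.arctan2(*(C-ax)[:,1::-1].T));print("ball ang",ang)
e=cast(t,[T((287,552)),T((543,372))],.05);print("ends",e)
# rail circle: white mask
im=t["image"];g=im.min(2).astype(int)
ys,xs=np.nonzero(g>190);P=cast(t,np.c_[xs,ys],.05)
r=np.hypot(*(P-ax)[:,:2].T);k=(r>.125)&(r<.15);P=P[k]
f=least_squares(lambda q:np.hypot(P[:,0]-q[0],P[:,1]-q[1])-q[2],[ax[0],ax[1],.138],loss="soft_l1",f_scale=.002).x
print("rail",f,k.sum())
a=np.degrees(np.arctan2(P[:,1]-f[1],P[:,0]-f[0]))%360;a.sort();d=np.diff(a);i=d.argmax();print("gap from",a[i],a[i+1],"mid",(a[i]+a[i+1])/2)
for c in(f[:2],ax[:2]):
  print("ends ang",np.degrees(np.arctan2(e[:,1]-c[1],e[:,0]-c[0]))%360)
# mill head
m=cast(t,[T((443,360))],.10);print("mill",m,np.degrees(np.arctan2(m[0,1]-f[1],m[0,0]-f[0]))%360,np.hypot(*(m[0,:2]-f[:2])))
# cups mean angle from arms
print("arms",(ang%90))
can=cast(t,[[392,253]],.015);print("candle",can)
print("green",cast(t,[[403,289]],.1))
```

```text
[[0.5532 0.202  0.1707]
 [0.4979 0.0909 0.1701]
 [0.3875 0.1474 0.1701]
 [0.4432 0.257  0.1697]]
top@.17 [[0.5548 0.202  0.17  ]
 [0.4983 0.0908 0.17  ]
 [0.3887 0.1473 0.17  ]
 [0.4436 0.2569 0.17  ]]
axis by balls [0.4713611  0.17427268 0.17      ] [0.47046449 0.17432039 0.17014792] [0.08796526 0.08769803 0.08696347 0.08722034]
ball ang [  18.39850373  -72.0815317  -161.9144617   108.57477784]
ends [[0.33328241 0.18674355 0.05      ]
 [0.42858329 0.04229687 0.05      ]]
rail [0.47055338 0.17424048 0.13758406] 974
gap from 174.4119297412219 252.81768787032746 mid 213.6148088057747
ends ang [174.79568332 252.35459456]
ends ang [174.83921562 252.04074246]
mill [[0.43197932 0.10182661 0.1       ]] 241.9562721138592 0.08204709991831563
arms [18.39850373 17.9184683  18.0855383  18.57477784]
candle [[ 0.43900178 -0.09484047  0.015     ]]
green [[ 0.3544233  -0.09222961  0.1       ]]
```

The checks agree. Triangulated ball heights are 0.170 m and the rail radius is 0.1376 m, with the axis at (0.471,0.174). The mill is at about 242.5° and the gap's middle at 213.6°, so the stand needs about 29° of clockwise turn. I'll push the left arm (108°) towards +x at a radius of about 62 mm, with the fingers shut and the tip at z≈0.155.

Call:
{"fn": "send_rows", "kwargs": {
  "translation": [
    [-0.9,-1,0],
    [-0.9,-1,0],
    [-0.9,-1,0],
    [-0.9,-1,0],
    [-0.9,-1,0]
  ],
  "rotation": [
    [0,0,0],
    [0,0,0],
    [0,0,0],
    [0,0,0],
    [0,0,0]
  ],
  "grip": [0,0,0,0,0],
  "squeeze": 20
}}

```text
time: 0.92
eef_pos: [0.348, 0.4146, 0.2314]
tcp_rot: [0.22, 0.975, 0.0, 0.0]
contact_force: [1.0, -0.5, -0.8]
opening: -0.004
```

Call:
{"fn": "send_rows", "kwargs": {
  "translation": [
    [-0.9,-1,0],
    [-0.9,-1,0],
    [-0.9,-1,0],
    [-0.9,-1,0],
    [-0.9,-1,0]
  ],
  "rotation": [
    [0,0,0],
    [0,0,0],
    [0,0,0],
    [0,0,0],
    [0,0,0]
  ],
  "grip": [0,0,0,0,0]
}}

```text
time: 1.55
eef_pos: [0.4052, 0.2211, 0.2315]
tcp_rot: [0.22, 0.975, 0.0, 0.0]
contact_force: [1.1, -0.1, 0.4]
opening: 0.0
```

Call:
{"fn": "send_rows", "kwargs": {
  "translation": [
    [0,0,0],
    [0,0,0],
    [0,0,0],
    [0,0,0],
    [0,0,0]
  ],
  "rotation": [
    [0,0,-1],
    [0,0,-1],
    [0,0,-1],
    [0,0,-1],
    [0,0,-1]
  ],
  "grip": [0,0,0,0,0]
}}

```text
time: 2.17
eef_pos: [0.405, 0.2223, 0.2314]
tcp_rot: [0.003, 1.0, 0.0, 0.0]
contact_force: [-0.2, 1.2, -0.1]
opening: 0.001
```

Call:
{"fn": "send_rows", "kwargs": {
  "translation": [
    [0,0,0],
    [0,0,0],
    [0,0,0]
  ],
  "rotation": [
    [0,0,-0.8],
    [0,0,0],
    [0,0,0]
  ],
  "grip": [0,0,0]
}}

```text
time: 2.55
eef_pos: [0.405, 0.2223, 0.2314]
tcp_rot: [-0.03, 1.0, 0.0, 0.0]
contact_force: [0.6, -0.1, 0.0]
opening: -0.004
```

Call:
{"fn": "send_rows", "kwargs": {
  "translation": [
    [0,0,0.55],
    [0,0,0.5],
    [0,0,0.5],
    [0,0,0.5],
    [0,0,0.5]
  ],
  "rotation": [
    [0,0,0],
    [0,0,0],
    [0,0,0],
    [0,0,0],
    [0,0,0]
  ],
  "grip": [0,0,0,0,0]
}}

```text
time: 3.18
eef_pos: [0.4049, 0.2223, 0.1535]
tcp_rot: [-0.031, 1.0, -0.0, -0.0]
contact_force: [-0.5, -0.5, -0.2]
opening: 0.001
```

Call:
{"fn": "send_rows", "kwargs": {
  "translation": [
    [-0.15,0,0],
    [-0.15,0,0],
    [-0.15,0,0],
    [-0.15,0,0],
    [-0.15,0,0]
  ],
  "rotation": [
    [0,0,0],
    [0,0,0],
    [0,0,0],
    [0,0,0],
    [0,0,0]
  ],
  "grip": [0,0,0,0,0]
}}

```text
time: 3.8
eef_pos: [0.428, 0.2238, 0.1551]
tcp_rot: [-0.031, 1.0, 0.0, 0.0]
contact_force: [-0.1, 0.4, -0.2]
opening: 0.0
```

Call:
{"fn": "send_rows", "kwargs": {
  "translation": [
    [-0.1,0,0],
    [-0.1,0,0],
    [-0.1,0,0],
    [-0.1,0,0],
    [-0.1,0,0]
  ],
  "rotation": [
    [0,0,0],
    [0,0,0],
    [0,0,0],
    [0,0,0],
    [0,0,0]
  ],
  "grip": [0,0,0,0,0]
}}

```text
time: 4.42
eef_pos: [0.4413, 0.225, 0.1544]
tcp_rot: [-0.031, 1.0, 0.0, -0.002]
contact_force: [-5.6, 2.3, 1.9]
opening: -0.002
```

```bash
cat > look.py <<'E'
import sys
from h import *
n=sys.argv[1]
t=eyes.read_camera("top");s=eyes.read_camera("side");st=ctrl.get_state();print(st["eef_pos"],st["contact_force"],st["qpos"].round(2))
a=cv2.resize(t["image"][165:315,200:350],(400,400),interpolation=cv2.INTER_CUBIC)
b=cv2.resize(s["image"][130:280,225:375],(400,400),interpolation=cv2.INTER_CUBIC)
cv2.imwrite(f"pics/{n}.png",np.hstack([a,b]))
# black ball blobs in the top view
g=t["image"].max(2);m=(g<75).astype(np.uint8)
nn,l,stt,c=cv2.connectedComponentsWithStats(m)
A=np.array([.4708,.1743])
for i in range(1,nn):
    p=cast(t,[c[i]],.17)[0,:2]-A
    if 12<stt[i,4]<90 and .078<np.hypot(*p)<.098: print("ball",stt[i,4],np.hypot(*p).round(4),np.degrees(np.arctan2(p[1],p[0])).round(2)%360)
# grey mill head: bright, unsaturated
h=cv2.cvtColor(t["image"],cv2.COLOR_BGR2HSV);m=((h[...,1]<45)&(h[...,2]>120)).astype(np.uint8)
nn,l,stt,c=cv2.connectedComponentsWithStats(m)
for i in range(1,nn):
    p=cast(t,[c[i]],.10)[0,:2]-A
    if 60<stt[i,4]<600 and .065<np.hypot(*p)<.1: print("head",stt[i],np.hypot(*p).round(4),np.degrees(np.arctan2(p[1],p[0])).round(2)%360)
E
python3 look.py p1
```

```text
[0.44214985 0.22488572 0.15451246] [-3.0489663   0.7408724   0.18072002] [ 0.27 -0.03  2.08  0.    1.1  -1.37]
head [301 249  16  18 236] 0.0814 236.84
```

View pics/p1.png

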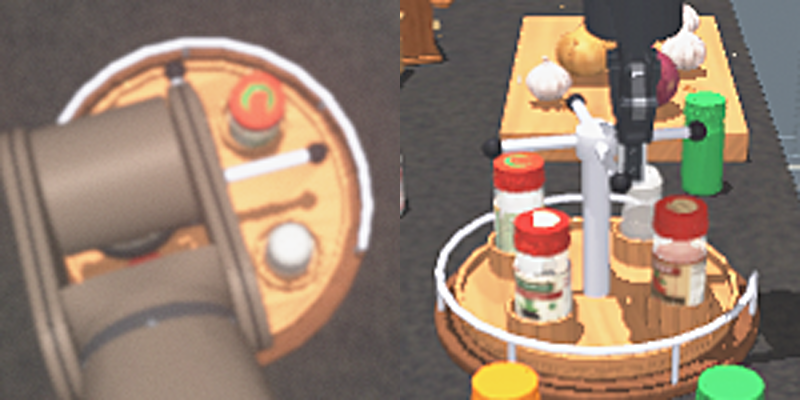

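The arm hides part of the stand in the top view. The side half shows the finger against the left rod with the cross slightly turned, and the head has moved from about 242° to 236.8°. I'll keep pushing slowly.

Call:
{"fn": "send_rows", "kwargs": {
  "translation": [
    [-0.1,0,0],
    [-0.1,0,0],
    [-0.1,0,0],
    [-0.1,0,0],
    [-0.1,0,0]
  ],
  "rotation": [
    [0,0,0],
    [0,0,0],
    [0,0,0],
    [0,0,0],
    [0,0,0]
  ],
  "grip": [0,0,0,0,0]
}}

```text
time: 5.15
eef_pos: [0.4561, 0.2263, 0.1544]
tcp_rot: [-0.03, 1.0, 0.001, -0.002]
contact_force: [-6.2, 3.5, 1.3]
opening: 0.0
```

```bash
python3 look.py p2
```

```text
[0.45701179 0.22607085 0.15441378] [-2.86800294  2.74269069  0.09262161] [ 0.26 -0.    2.04  0.    1.1  -1.37]
head [295 257  16  18 222] 0.0823 222.62
head [234 271  44  15  61] 0.0901 150.69
```

Call:
{"fn": "send_rows", "kwargs": {
  "translation": [
    [-0.1,0,0],
    [-0.08,0,0],
    [-0.06,0,0],
    [0,0,0]
  ],
  "rotation": [
    [0,0,0],
    [0,0,0],
    [0,0,0],
    [0,0,0]
  ],
  "grip": [0,0,0,0]
}}

```text
time: 5.75
eef_pos: [0.4645, 0.2259, 0.1544]
tcp_rot: [-0.031, 1.0, -0.0, -0.0]
contact_force: [-2.5, 0.7, -0.5]
opening: 0.0
```

```bash
python3 look.py p3
```

```text
[0.46464923 0.22584587 0.15451812] [-3.04552912  0.1786464  -1.12878508] [ 0.26  0.01  2.03 -0.    1.1  -1.38]
head [279 193   8  20  99] 0.0781 348.62
head [297 261   9  17 110] 0.0849 217.45
```

View pics/p3.png

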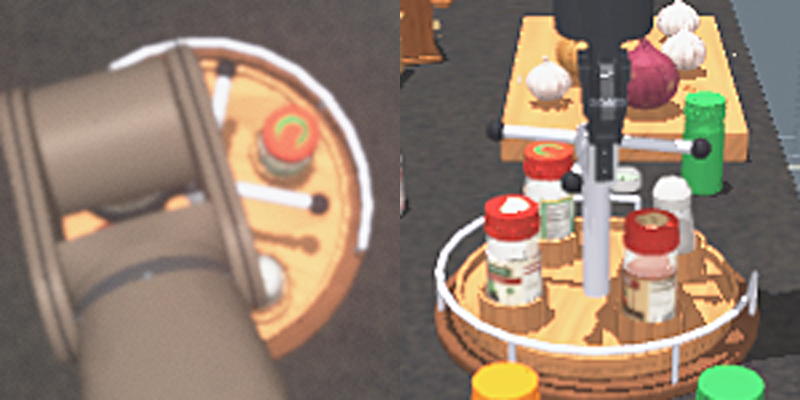

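The head is now partly hidden by the arm. Two balls are visible, at crop (227,69) and (320,203), so I'll use them for the angle.

Run:
```python
from h import *
t=eyes.read_camera("top")
q=[(np.array(p)+.5)/(8/3)-.5+[200,165] for p in[(227,69),(320,203)]]
for p0 in q:
    y,x=np.round(p0[::-1]).astype(int); w=t["image"][y-5:y+6,x-5:x+6].max(2).astype(float)
    k=np.clip(95-w,0,None); yy,xx=np.mgrid[-5:6,-5:6]
    c=[x+(k*xx).sum()/k.sum(),y+(k*yy).sum()/k.sum()]
    p=cast(t,[c],.17)[0,:2]-[.4708,.1743];print(p0,c,np.hypot(*p),np.degrees(np.arctan2(p[1],p[0])))
```

```text
[284.8125 190.5625] [np.float64(284.8292682926829), np.float64(189.9268292682927)] 0.0888626069200887 -12.797134650650726
[319.6875 240.8125] [np.float64(nan), np.float64(nan)] nan nan<stdin>:7: RuntimeWarning: invalid value encountered in scalar divide
```

Call:
{"fn": "send_rows", "kwargs": {
  "translation": [
    [0.3,0,0],
    [0.5,0,0],
    [0.6,0,0],
    [0,0,-1],
    [0,0,-1]
  ],
  "rotation": [
    [0,0,0],
    [0,0,0],
    [0,0,0],
    [0,0,0],
    [0,0,0]
  ],
  "grip": [0,0,0,0,0]
}}

```text
time: 6.52
eef_pos: [0.4218, 0.2232, 0.2155]
tcp_rot: [-0.031, 1.0, -0.0, 0.0]
contact_force: [-0.2, 0.5, -0.1]
opening: 0.002
```

Call:
{"fn": "send_rows", "kwargs": {
  "translation": [
    [0,0,-0.8],
    [0,1,0],
    [0,1,0],
    [0,1,0],
    [0,1,0]
  ],
  "rotation": [
    [0,0,0],
    [0,0,0],
    [0,0,0],
    [0,0,0],
    [0,0,0]
  ],
  "grip": [0,0,0,0,0]
}}

```text
time: 7.15
eef_pos: [0.4149, 0.3439, 0.2394]
tcp_rot: [-0.031, 1.0, 0.0, 0.001]
contact_force: [-0.1, -0.0, 0.3]
opening: 0.002
```

Call:
{"fn": "send_rows", "kwargs": {
  "translation": [
    [0,1,0],
    [0,1,0],
    [0,1,0],
    [0,1,0],
    [0,1,0]
  ],
  "rotation": [
    [0,0,0],
    [0,0,0],
    [0,0,0],
    [0,0,0],
    [0,0,0]
  ],
  "grip": [0,0,0,0,0]
}}

```text
time: 7.78
eef_pos: [0.4057, 0.4936, 0.2394]
tcp_rot: [-0.031, 1.0, 0.0, 0.001]
contact_force: [0.2, -0.6, 0.3]
opening: 0.001
```

```bash
python3 look.py p4
python3 - <<'E'
import cv2
from h import *
im=eyes.read_camera("top")["image"];cv2.imwrite("pics/top4.png",cv2.resize(im[165:315,200:350],(600,600),interpolation=cv2.INTER_CUBIC))
E
```

```text
[0.40528607 0.49468608 0.23914663] [ 0.08810007  0.3043558  -0.25617185] [ 0.73  0.2   1.66  0.    1.27 -0.91]
head [247 199  14  11 112] 0.0871 33.17
head [289 261  17  18 224] 0.0818 211.94
```

View pics/top4.png

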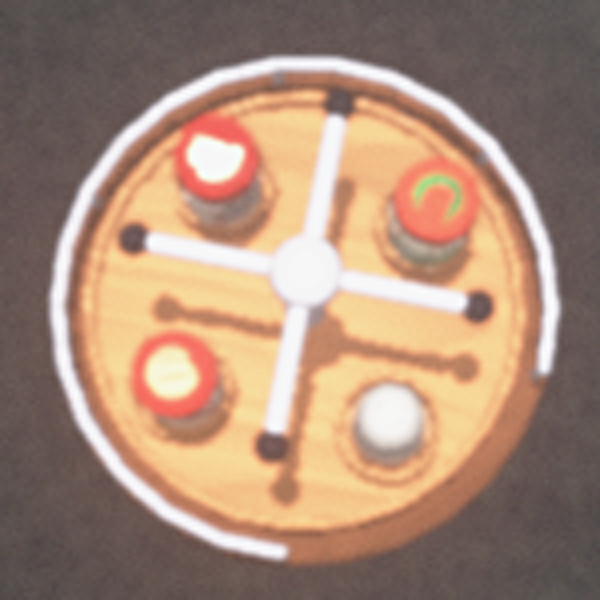

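Run:
```python
from h import *
t=eyes.read_camera("top");s=eyes.read_camera("side")
T=lambda p:(np.array(p)+.5)/4-.5+[200,165]
for pts in([(247,108),(471,214),(364,437),(139,330)],[(341,102),(479,306),(272,445),(134,238)]):
    C=cast(t,[T(p) for p in pts],.17)[:,:2];d=C-C.mean(0);a=np.degrees(np.arctan2(d[:,1],d[:,0]));print(C.mean(0),a, (a%90+45)%90-45+45)
    d=C[:2]-C[2:];print(np.degrees(np.arctan2(d[:,1],d[:,0])))
im0=cv2.imread("pics/top0.png")
for im in(im0,t["image"]):
    h=cv2.cvtColor(im,cv2.COLOR_BGR2HSV);m=((h[...,1]<45)&(h[...,2]>120)).astype(np.uint8)
    nn,l,st,c=cv2.connectedComponentsWithStats(m)
    for i in range(1,nn):
        for z in(.095,.105):
            p=cast(t,[c[i]],z)[0,:2]-[.4708,.1743]
            if 150<st[i,4]<400 and .065<np.hypot(*p)<.1:print("head",z,np.hypot(*p),np.degrees(np.arctan2(p[1],p[0]))%360)
# other objects unmoved? difference in top view outside stand
d=cv2.absdiff(im0,t["image"]).max(2)>40
d=cv2.morphologyEx(d.astype(np.uint8),cv2.MORPH_OPEN,np.ones((3,3)))
print([x.tolist() for x in cv2.connectedComponentsWithStats(d)[2][1:]])
```

```text
[0.4713611  0.17427268] [  18.39850373  -72.0815317  -161.9144617   108.57477784] [63.39850373 62.9184683  63.0855383  63.57477784]
[ 18.24291717 -71.7542731 ]
[0.47110078 0.17365537] [ -12.5433481  -102.66365862  167.63872046   77.81239257] [32.4566519  32.33634138 32.63872046 32.81239257]
[ -12.45269084 -102.42525313]
head 0.095 0.08047639713182514 242.53249876128564
head 0.105 0.08023126497316721 241.69121909060578
head 0.095 0.08150356951603477 212.20331714362376
head 0.105 0.08176324350625558 211.68359641240744
[[229, 189, 49, 100, 2710], [276, 188, 48, 60, 1369], [0, 204, 209, 216, 26101], [305, 204, 7, 4, 26], [278, 241, 41, 41, 848], [142, 273, 19, 21, 298], [268, 283, 7, 9, 47], [288, 283, 7, 7, 41], [278, 389, 7, 22, 133]]
```

The mill's cup is at 212.4° and its head at about 212°, against 213.6° for the gap's middle. That is about 1.3° (2 mm) off, close to the measuring error, so I won't touch it again. Before handing in, I'll check the flagged picture change at the green look-alike.

Run:
```python
from h import *
a=cv2.imread("pics/top0.png");b=eyes.read_camera("top")["image"];c=cv2.imread("pics/side0.png");d=eyes.read_camera("side")["image"]
f=lambda i:cv2.resize(i,(400,300))
cv2.imwrite("pics/cmp.png",np.vstack([np.hstack([cv2.resize(i[190:340,80:280],(400,300)) for i in(a,b)]),np.hstack([f(c),f(d)])]))
```

```text
(no output)
```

View pics/cmp.png

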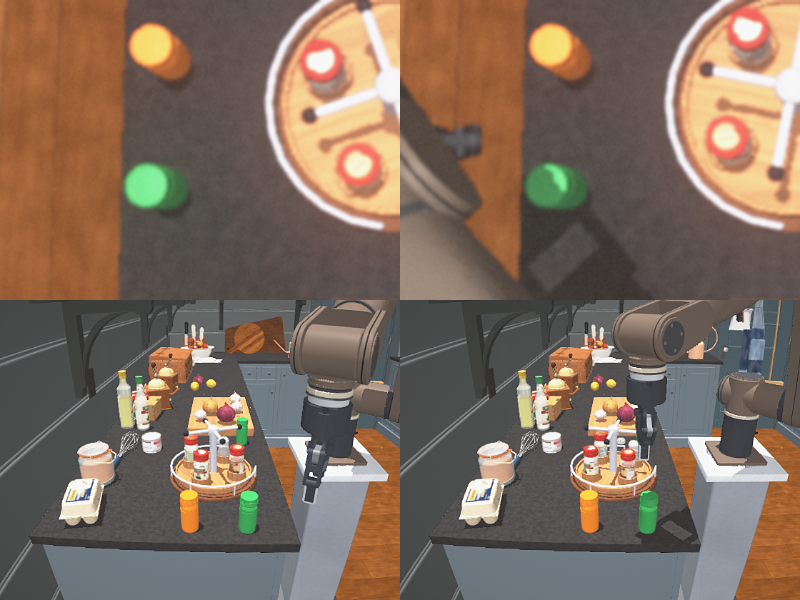

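The change at the green jar is only the arm's shadow. Both look-alikes stand where they were, everything else is upright and in place, and the gripper is clear of the stand.

```bash
python3 -c "
from plant import ticket,ctrl
print(ctrl.get_state()['contact_force']);print(ticket.sign_off())"
```

```text
[-0.17521311 -0.5443502   0.15294815]
the job is handed in; nothing more can be done
None
```

I turned the stand about 30.7° clockwise, and the mill now stands within about 1.5° (2 mm) of the middle of the gap. I pushed the left arm of the cross slowly with the shut fingertips, then backed off, rose and moved well clear to the left before handing in. It took about 8 s of robot time.

- **Mill position:** the mill's cup is at 212.4° and its head at about 212°, against 213.6° for the gap's middle. It overshot slightly. I left it, since that is close to the measuring error.
- **Forces:** the highest reading while pushing was about 7 N. It is near zero now, so the robot is touching nothing.
- **Surroundings:** the pictures show everything standing and nothing round the stand moved. The one flagged change, at the green look-alike, was only the arm's shadow.
- **Checks that disagreed:** near the end of the push, with the arm blocking the view, the head-based reading gave too small a turn and one ball could not be measured. I relied on the clear view after backing off.

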